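Strip the load beam of the scratch tester

TASK

Take the load off the scratch hardness tester: pull the retaining pin up out of the end of its beam and park it, fully home, in the hole of the green weight stand, then slide the brass weight off the open end of the beam without forcing it against the beam. Lower it gently onto the steel weight on the stand, so that its lug drops fully into the notch below, and leave the steel weight in its pocket and the other things on the desk where they are.

Things in the scene. Friction and masses are not known exactly. Their poses are not given: they have to be found in the camera images.
- tester: Grey bench scratch tester, fixed. Origin: centre of its underside. Foot 80 (x) x 230 (y) mm. A level fixed square steel beam 14 x 14 mm runs along y at x = 0, its top 92 mm up. Column at y -100 to -56 mm, 108 mm high, counterweight behind it to y -140; stylus clamp at y -41 to -27 mm, its screw 108 mm high. From there the beam is bare to its open end at y +110 mm.
- beam_end (a point): Centre of the end face of the beam, its open end (tester frame: y = +110 mm, 85 mm up); axes as the tester's, so its +y points off the open end. A tall hardness machine stands behind the tester (world x beyond 0.58 m, right of y = -0.1 m): keep the arm in close to the base when swinging past it.
- pin_hole (a point): Top mouth of the 6.6 mm upright hole through the beam at tester y +97 mm, 92 mm up. The pin in it keeps the weight on the beam.
- pin: Loose steel pin, 40 g. Origin on its axis under the head, z up the axis. Above: knurled head 26 mm tall, 14 mm thick (16 mm in its lowest 3 mm), to grip. Below: shank 5 mm thick, 26 mm long, tapered end. It starts in the beam's hole, head resting on the beam (origin 92 mm up).
- brass_weight: Loose brass weight, 0.36 to 0.56 kg, threaded on the beam at tester y +10 to +55 mm. Body 46 (x) x 30 (y) x 52 (z) mm, origin at the centre of its underside. Below: a lug 16 x 10 mm, 5 mm deep, 1.5 mm smaller all round in its last 2 mm. In the top: a notch 19.4 x 13.4 mm, 7.5 mm deep. Best gripped from above across x, on its flanks.
- bore (a point): Centre of the brass weight's square bore, 19.4 mm wide, through it along y, 30.7 mm above its origin. It hangs on the beam by the bore's ceiling (40.4 mm above the origin), with 2.7 mm play to either side and 5.4 mm under the beam.
- steel_weight: Loose steel weight of the same shape, size and axes as the brass one, standing on the stand with its lug in the pocket (origin 14 mm up, top 66 mm up). The brass weight, seated on it, has its origin 52 mm above this one's; either way round (half turn) will do.
- stand: Green weight stand, fixed to the table, 60 (x) x 118 (y) mm. Origin at the centre of its underside. Pocket with the steel weight at y = +32 mm; its pad (56 x 40 mm) is 14 mm high. An aluminium boss 26 x 26 mm, 44 mm high, at y = -35 mm holds the parking hole.
- pocket (a point): Centre of the pocket's mouth, 14 mm up, where the steel weight's origin stands.
- park_hole (a point): Mouth of the parking hole for the pin, on top of the boss, 44 mm up: 9 mm wide with a 2 mm chamfer, 32 mm deep. The parked pin has its origin here and stands upright.
- indenter_case: Closed wooden case, fixed, 71 x 120 x 46 mm, a bystander near the stand; origin under its centre.
- loupe: Black loupe, 38 mm wide, 34 mm high, loose bystander; origin under its centre.
- objective_40: Spare microscope objective, 28 mm wide, 46 mm high, loose bystander; origin under its centre.
- test_block_700: Round steel test block, 64 mm wide, 15 mm high, loose bystander; origin under its centre.
- test_block_200: Hexagonal steel test block, 51 mm wide, 12 mm high, loose bystander; origin under its centre.
- petri_dish: Shallow round dish, 64 mm wide, 12 mm high, loose bystander; origin under its centre.

How it is judged:
By the outcome, as a careful person would: the job done as asked, in the order asked, and still so for the second after the job is handed in, with the robot touching nothing.
It also fails if it takes over 59 s, if anything falls off the work surface, if the arm or the gripper's body presses on something with over 40 N, if the wrist force passes 120 N, or if a joint passes its speed limit or range.

ROBOT

A 7-joint arm with a two-finger parallel gripper is mounted at the origin on a cart in front of the work surface, level with it; the furniture and walls round the work are solid. World frame = base frame: x ahead of the robot, y to its left, z up, the work surface at z = 0. Lengths are in m, angles in rad, forces in N, time in s.
With the tool pointing down it reaches from about 0.4 to 0.925 m from the base axis. Payload 5.6 kg.
Tool frame: the origin (TCP) lies on the centre line of the jaws, within the pads' length; the fingertips stand 14 mm ahead of it and the grasp point (between the pads) lies 5 mm behind it (finger_overhang is the distance from the TCP to the fingertips, in m); z points along the fingers, y is the line along which they close (so a half turn about z gives the same grasp; the last joint's range is limited). The gripper opens to 85 mm and grips with 20 to 120 N. Pads are 22 mm wide; open, the fingers measure 114 mm over their backs; the gripper's body (76 mm by 85 mm) begins 54 mm behind the grasp point. The pads swing forward as they close: fully open they stand 13 mm farther back than shut.
Start: joints at [-1.176, 0.468, -0.012, 1.603, 0.006, 1.071, -0.056], TCP at [0.276, 0.589, 0.245] pointing down, gripper open.
Joint ranges: [-2.53, 2.53], [-0.31, 2.02], [-1.57, 1.55], [0.28, 2.44], [-1.29, 4.43], [0.15, 1.84], [-2.92, 2.92]. Speed limits (rad/s): [2.57, 2.57, 3.14, 3.14, 3.14, 3.14, 3.14].

INTERFACE

Orientations are given as [roll, pitch, yaw] about the fixed x, y, z axes, in that order (R = Rz(yaw) Ry(pitch) Rx(roll)).
In Python, from rig import read_state, snapshot, camera_params, sign_off, recognise, masks_of, finger_overhang gives the robot as it stands.
- The arm moves only by the tool arm_command, never from a script. Its argument "commands" is a list of rows, each an object with "gripper": the closure, from -1 (fully open) to 1 (shut); "slide": the shift along the tool's x, y, z in units of 50 cm (1.0 is 50 cm), a list of three; "turn": the turn about the tool's z in units of 90 degrees (1.0 is 90 degrees). In form: [{"gripper": gripper, "slide": [x, y, z], "turn": turn}, ...]. A call has 1 to 12 rows; each row shifts and turns the commanded pose from where the row before left it, along the tool's axes as they then stand; what a row does not reach is not made up. A row lasts 1/12 s, in which the tool goes at most 41.7 mm and 7.16 degrees, less where a joint would pass 70% of its speed; a pose out of reach is approached as far as the arm can. A call with a number of a shift or a turn outside -1 to 1 is refused whole. A call with a gripper value outside its range is refused whole. The fingers move at their own pace and stop on an object; "newtons" is the grip in N (left out, the last holds). Time passes only in rows, so rows that do not move let the fingers close. It gives the time, the measured TCP pose, the force, the opening and the grip force at its end, in the units of the state.
- read_state(): the state, without advancing time (a new reading comes with each control period).
- snapshot(name): name is "scene" or "top" or "wrist"; returns the picture (420x560x3 uint8, blue, green, red); there is no depth.
- camera_params(name): a dict with "intrinsics" (3x3 intrinsics, pixels), "D" ([k1, k2, p1, p2, k3] as OpenCV has them; the pictures are not rectified), "R" (3x3) and "t" (3): a world point X has camera coordinates R X + t; the wrist camera has in their place "T_tool_cam" (4x4, takes a point from camera to tool coordinates, whose origin is the TCP and whose axes are the flange's). Camera axes: x right, y down, z forward; pixel columns grow to the right and rows downward; lengths in m; the calibration is good to about 2 mm. A picture is of the moment at which its call begins: read the wrist's pose just before it. camera_params takes no time and is no camera call.
- sign_off(): hands the job in; it is judged then, once.
Trained networks look in the newest picture that a camera, given by its name, has taken for a name from the list of things; names that differ only in an ending like _2 or _b are one class to them, and where a whole thing is asked for, a point or a joint stands for the part that bears it (a point fixed in the world has none). Each returns a list of dicts, best first, with "score" (0 to 1); they miss things now and then, are a little off and sometimes report something else, mostly with a low value. They report only what shows in the picture. A call takes as long as a camera call.
- recognise(query, camera): "xyz" ([x, y, z] in m, in the coordinates of the camera as it stood for that picture, good to about 4 mm: the middle of the surface that is visible of it).
- masks_of(query, camera): "pixels" (420x560 bool, what is visible of it).
The state is a dict: "clock": time; "qpos": joint angles; "dq": joint speeds; "effort": joint torques, N m; "tool_pos": TCP position; "orientation": TCP orientation; "ft_force": force on the tool from outside, world axes, zero at the start; "torque": the same for the moment, N m; "grip_width": finger opening in m; "grip_force": force on a finger pad.
Only numpy, scipy, OpenCV 4.12 (cv2) and the standard library are available. Lean on these libraries where they do the work, as an engineer would, in place of code of your own. Each camera call takes 0.05 s, during which the arm holds its last target. There are 200 camera calls.

## Working session

There is one attempt and no reset: what is moved stays moved. The work goes in short steps, Python scripts to look and compute and a tool call to move; the robot and the scene stay as the last step left them, time stands still between calls to the robot, and variables do not carry over. Pictures are saved under pics/ and viewed, at most 10 in all, crops included, and the job is handed in when it is done.

Besides the shell and the picture viewer there is one more tool, called after ">>>" as name(argument=value, ...), one argument or row to a line, values as JSON. arm_command: Moves the arm, as the interface text tells. Its arguments: {"type":"object","properties":{"commands":{"type":"array"},"newtons":{"type":"number"}},"required":["commands"]}

```bash
mkdir -p pics; ls
python3 - <<'E'
from rig import *
import cv2,numpy as np
print(read_state())
a=snapshot("scene");b=snapshot("top")
cv2.imwrite("pics/scene.png",a);cv2.imwrite("pics/top.png",b)
for c in ["scene","top","wrist"]:
    print(c,camera_params(c))
for c in ["scene","top"]:
    P=camera_params(c)
    for q in ["tester","pin","brass_weight","steel_weight","stand","beam_end","park_hole","bore","indenter_case","loupe","objective_40"]:
        for r in recognise(q,c)[:2]:
            X=np.array(P["R"]).T@(np.array(r["xyz"])-np.array(P["t"]))
            print(c,q,round(r["score"],2),X.round(4))
E
```

```text
pics
{'clock': 0.0, 'qpos': array([-1.17603694,  0.46837913, -0.01160726,  1.60368244,  0.00599742,
        1.07142216, -0.05633627]), 'dq': array([ 1.12681060e-04, -1.85794458e-03, -5.43581882e-04, -1.20101609e-03,
        1.69785902e-03, -2.85118188e-04, -6.40909931e-05]), 'effort': array([ 8.83492157e-04, -5.32388663e+01,  2.19331792e-02, -2.51305568e+01,
        1.14619522e-02,  7.98573252e-03, -1.38407924e-05]), 'tool_pos': array([0.27535963, 0.58816298, 0.24431271]), 'orientation': array([-3.13974029e+00,  1.24280120e-04,  2.70373618e+00]), 'ft_force': array([-0.18273026, -0.54662075,  0.1210717 ]), 'torque': array([-0.00920997, -0.04706374, -0.01958068]), 'grip_force': 0.0, 'grip_width': 0.08523734058251564}
scene {'intrinsics': array([[517.68006261,   0.        , 280.74128508],
       [  0.        , 517.68006261, 202.01807509],
       [  0.        ,   0.        ,   1.        ]]), 'D': array([-0.08728909,  0.        ,  0.        ,  0.        ,  0.        ]), 'R': array([[ 0.86612968, -0.49969291,  0.01124145],
       [-0.18259928, -0.33728   , -0.92352569],
       [ 0.46527076
[... 1491 characters left out ...]
.0089]
scene bore 0.69 [ 0.4673 -0.1174  0.0959]
scene indenter_case 0.75 [0.5533 0.1627 0.0504]
scene loupe 0.57 [0.6355 0.0439 0.03  ]
top tester 0.83 [ 0.4579 -0.1727  0.018 ]
top tester 0.72 [ 0.468   0.5264 -0.0028]
top brass_weight 0.61 [ 0.479  -0.1082  0.106 ]
top steel_weight 0.76 [0.5501 0.3859 0.067 ]
top stand 0.62 [0.5409 0.3451 0.0084]
top beam_end 0.77 [ 0.4603 -0.1774  0.0193]
top park_hole 0.91 [0.5452 0.3453 0.0038]
top park_hole 0.59 [ 0.6031 -0.0929  0.0133]
top bore 0.71 [ 0.4789 -0.107   0.1061]
top indenter_case 0.82 [0.5634 0.199  0.0459]
top indenter_case 0.52 [ 0.4589 -0.177   0.0166]
top loupe 0.59 [0.6416 0.0549 0.0336]
top objective_40 0.46 [0.6579 0.1244 0.0382]
```

View pics/scene.png

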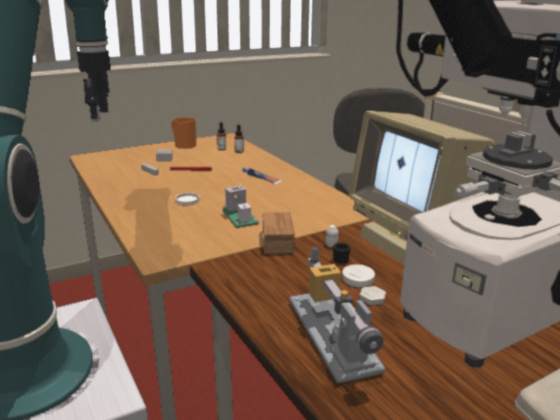

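View pics/top.png

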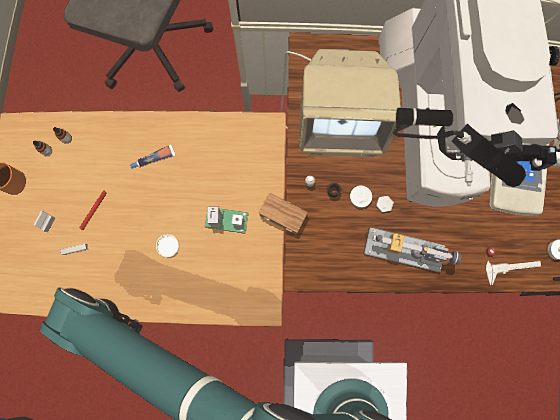

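The scene view shows the tester at about (335,325) px, with its open end toward the stand at (240,205) px and the wooden case between them. In the top view the stand is at (226,219), with the steel weight at its left (214,217) and the boss at (238,218). The brass weight is on the beam at (397,242) and the beam's open end is at about (372,235).

I'll look at the stand with the wrist camera first.

>>> arm_command(
  commands=[
    {"gripper": -1,"slide": [0,0,0],"turn": 0.072},
    {"gripper": -1,"slide": [0,0,0],"turn": 0.072},
    {"gripper": -1,"slide": [0,0,0],"turn": 0.072},
    {"gripper": -1,"slide": [0,0,0],"turn": 0.072},
    {"gripper": -1,"slide": [0,0,0],"turn": 0.072},
    {"gripper": -1,"slide": [0,0,0],"turn": 0.072},
    {"gripper": -1,"slide": [0,0,0],"turn": 0.072},
    {"gripper": -1,"slide": [0,0,0],"turn": 0.072},
    {"gripper": -1,"slide": [0,0,0],"turn": 0.072},
    {"gripper": -1,"slide": [0,0,0],"turn": 0.072},
  ],
)

```text
clock: 2.03
tool_pos: [0.2756, 0.5887, 0.2453]
orientation: [3.142, -0.0, 1.567]
ft_force: [-0.8, -0.1, 0.3]
grip_width: 0.0853
grip_force: 0.0
```

>>> arm_command(
  commands=[
    {"gripper": -1,"slide": [-0.05,0.053,0],"turn": 0},
    {"gripper": -1,"slide": [-0.05,0.053,0],"turn": 0},
    {"gripper": -1,"slide": [-0.05,0.053,0],"turn": 0},
    {"gripper": -1,"slide": [-0.05,0.053,0],"turn": 0},
    {"gripper": -1,"slide": [-0.05,0.053,0],"turn": 0},
    {"gripper": -1,"slide": [-0.05,0.053,0],"turn": 0},
    {"gripper": -1,"slide": [-0.05,0.053,0],"turn": 0},
    {"gripper": -1,"slide": [-0.05,0.053,0],"turn": 0},
    {"gripper": -1,"slide": [-0.05,0.053,0],"turn": 0},
    {"gripper": -1,"slide": [-0.05,0.053,0],"turn": 0},
    {"gripper": -1,"slide": [0,0,0],"turn": 0},
    {"gripper": -1,"slide": [0,0,0],"turn": 0},
  ],
)

```text
clock: 3.03
tool_pos: [0.5431, 0.3364, 0.2454]
orientation: [3.141, 0.001, 1.567]
ft_force: [-1.1, 1.1, -0.6]
grip_width: 0.0855
grip_force: 0.0
```

```bash
cat > h.py <<'E'
import numpy as np,cv2,json,os
from rig import *
from scipy.spatial.transform import Rotation as Ro
def wpose():
    s=read_state();T=np.eye(4);T[:3,:3]=Ro.from_euler('xyz',s["orientation"]).as_matrix();T[:3,3]=s["tool_pos"]
    return T@np.array(camera_params("wrist")["T_tool_cam"])
def shoot(name):
    T=wpose();im=snapshot("wrist");cv2.imwrite(f"pics/{name}.png",im);np.save(f"pics/{name}.npy",T);return T,im
def cam(c,T=None):
    P=camera_params(c)
    if T is None: M=np.eye(4);M[:3,:3]=P["R"];M[:3,3]=P["t"]
    else: M=np.linalg.inv(T)
    return np.array(P["intrinsics"]),np.array(P["D"]),M
def ray(c,T,px):
    K,D,M=cam(c,T);u=cv2.undistortPoints(np.array([[px]],float),K,D)[0,0]
    d=M[:3,:3].T@np.r_[u,1];o=-M[:3,:3].T@M[:3,3];return o,d/np.linalg.norm(d)
def at_z(c,T,px,z):
    o,d=ray(c,T,px);return o+d*(z-o[2])/d[2]
def tri(rays):
    A=sum(np.eye(3)-np.outer(d,d) for o,d in rays);b=sum((np.eye(3)-np.outer(d,d))@o for o,d in rays)
    X=np.linalg.solve(A,b);return X,[np.linalg.norm((np.eye(3)-np.outer(d,d))@(X-o)) for o,d in rays]
def proj(c,T,X):
    K,D,M=cam(c,T);return cv2.projectPoints(np.array(X,float).reshape(-1,3),cv2.Rodrigues(M[:3,:3])[0],M[:3,3],K,D)[0][:,0]
def rec(qs,T):
    for q in qs:
        for r in recognise(q,"wrist")[:2]:
            print(q,round(r["score"],2),(T[:3,:3]@np.array(r["xyz"])+T[:3,3]).round(4))
E
python3 - <<'E'
from h import *
print(read_state()["tool_pos"],read_state()["orientation"],finger_overhang() if callable(finger_overhang) else finger_overhang)
T,im=shoot("w1"); rec(["stand","steel_weight","park_hole","pocket"],T)
E
```

```text
[0.54313436 0.33639642 0.24539854] [3.14068046e+00 7.14683411e-04 1.56720801e+00] 0.014
stand 0.68 [0.5489 0.3486 0.0065]
stand 0.57 [0.6405 0.0683 0.0251]
steel_weight 0.68 [0.553  0.3959 0.0682]
park_hole 0.9 [0.548  0.3494 0.008 ]
pocket 0.58 [0.5481 0.3536 0.0053]
```

View pics/w1.png

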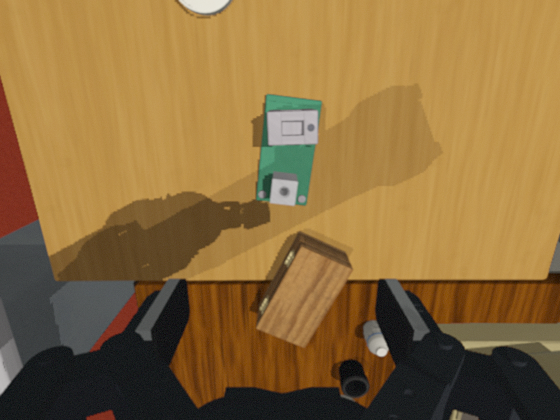

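The wrist view shows the park hole at about (285,190) px and the steel weight's notch centred at about (291,128) px. The case is at (305,290). I'll take a second, displaced view to triangulate.

>>> arm_command(
  commands=[
    {"gripper": -1,"slide": [-0.03,-0.06,0.05],"turn": 0},
    {"gripper": -1,"slide": [-0.03,-0.06,0.05],"turn": 0},
    {"gripper": -1,"slide": [0,0,0],"turn": 0},
    {"gripper": -1,"slide": [0,0,0],"turn": 0},
    {"gripper": -1,"slide": [0,0,0],"turn": 0},
  ],
)

```text
clock: 3.7
tool_pos: [0.4813, 0.3106, 0.1961]
orientation: [3.14, -0.001, 1.575]
ft_force: [0.0, 0.4, 0.5]
grip_width: 0.0852
grip_force: 0.0
```

Run:
```python
from h import *
s=read_state();print(s["tool_pos"],s["orientation"])
T,im=shoot("w2")
T1=np.load("pics/w1.npy");im1=cv2.imread("pics/w1.png")
h=at_z("wrist",T1,(285,190),.044);n=at_z("wrist",T1,(291,128),.066)
print(h,n,np.linalg.norm((n-h)[:2]))
print(proj("wrist",T,[h,n]))
a=im1[80:220,240:340];c=proj("wrist",T,[(h+n)/2])[0].astype(int);y0,x0=max(c[1]-75,0),max(c[0]-50,0)
print("crop2 origin",x0,y0)
b=im[y0:y0+140,x0:x0+100]
f=lambda i:cv2.resize(i,(400,560),interpolation=cv2.INTER_CUBIC)
cv2.imwrite("pics/c12.png",np.hstack([f(a),f(b)]))
```

```text
[0.48134212 0.31060321 0.19611331] [ 3.14044680e+00 -1.13656491e-03  1.57474309e+00]
[0.54673029 0.33191184 0.044     ] [0.55201855 0.39611619 0.066     ] 0.064421773740663
[[356.65668749 176.76302172]
 [377.09969821  98.3725786 ]]
crop2 origin 316 65
```

View pics/c12.png

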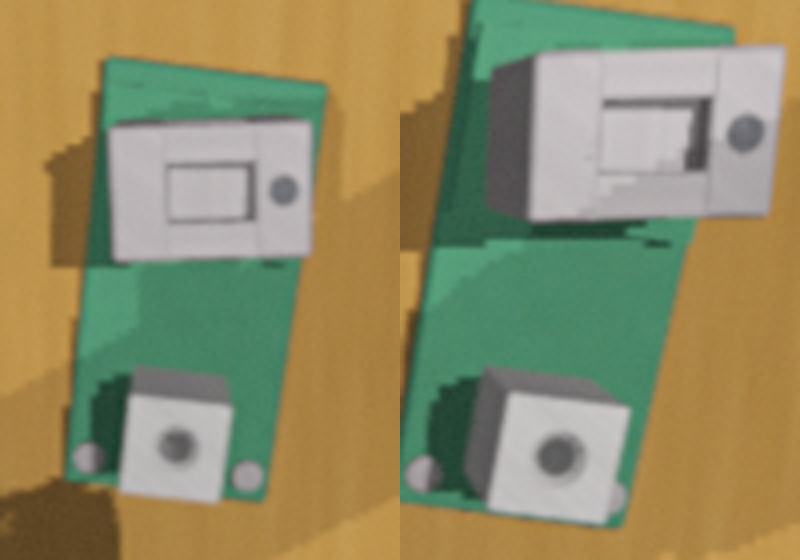

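Both crops show the steel weight's top with its notch, and the boss with the hole: left crop at (177,446), right crop at (559,456). I'll triangulate the corners.

Run:
```python
from h import *
T1=np.load("pics/w1.npy");T2=np.load("pics/w2.npy")
f=lambda p,o:(np.array(p)+.5)/4-.5+np.array(o)
A=dict(sTL=(108,126),sTR=(310,120),sBR=(310,257),sBL=(113,262),nTL=(167,164),nTR=(255,163),nBR=(255,220),nBL=(168,222),hole=(177,446),bTL=(128,393),bTR=(233,405),bBR=(220,502),bBL=(120,492))
B=dict(sTL=(136,53),sTR=(385,45),sBR=(370,213),sBL=(128,220),nTL=(203,100),nTR=(312,98),nBR=(307,172),nBL=(200,172),hole=(159,456),bTL=(110,390),bTR=(230,407),bBR=(207,525),bBL=(88,510))
Z={'s':.066,'n':.066,'h':.044,'b':.044};G={}
for k in A:
    X,e=tri([ray("wrist",T1,f(A[k],(240,80))),ray("wrist",T2,f(B[k],(316,65)))])
    p1=at_z("wrist",T1,f(A[k],(240,80)),Z[k[0]]);p2=at_z("wrist",T2,f(B[k],(316,65)),Z[k[0]])
    print(k,X.round(4),np.round(e,4),p1[:2].round(4),p2[:2].round(4));G[k]=(p1[:2],p2[:2])
for g in "snb":
  for i in (0,1):
    q={c:G[g+c][i] for c in("TL","TR","BR","BL")}
    c=sum(q.values())/4; u=q["TR"]+q["BR"]-q["TL"]-q["BL"]; v=q["TL"]+q["TR"]-q["BL"]-q["BR"]
    print(g,i,c.round(4),np.degrees([np.arctan2(u[1],u[0]),np.arctan2(-v[0],v[1])]).round(2),np.linalg.norm(u)/2,np.linalg.norm(v)/2)
```

```text
sTL [0.5303 0.4105 0.0669] [0.0004 0.0004] [0.5301 0.4108] [0.5306 0.4101]
sTR [0.5753 0.4117 0.0665] [0.0003 0.0003] [0.5752 0.4119] [0.5756 0.4114]
sBR [0.5759 0.3822 0.0684] [0.0001 0.0001] [0.5762 0.3818] [0.5768 0.3823]
sBL [0.5308 0.3811 0.0683] [0. 0.] [0.5307 0.3808] [0.5313 0.3809]
nTL [0.5434 0.4024 0.0663] [0.0002 0.0002] [0.5433 0.4026] [0.5435 0.4022]
nTR [0.5631 0.4026 0.0668] [0.0002 0.0002] [0.5631 0.4027] [0.5635 0.4025]
nBR [0.5634 0.39   0.0678] [0.0004 0.0004] [0.5634 0.3902] [0.5641 0.3896]
nBL [0.5435 0.3898 0.0681] [0.0002 0.0002] [0.5435 0.3898] [0.5441 0.3896]
hole [0.5456 0.3306 0.0444] [0.0002 0.0002] [0.5456 0.3307] [0.5457 0.3303]
bTL [0.5332 0.3457 0.0486] [0.0002 0.0002] [0.533  0.3448] [0.5341 0.3447]
bTR [0.56   0.3414 0.0443] [0.0003 0.0003] [0.56   0.3416] [0.5602 0.3411]
bBR [0.5568 0.3158 0.0464] [0.0004 0.0004] [0.5569 0.3154] [0.5576 0.3147]
bBL [0.5307 0.3187 0.0458] [0.0001 0.0001] [0.5306 0.3183] [0.531 0.318]
s 0 [0.5531 0.3963] [1.3  1.48] 0.045322912884502665 0.030062716864055476
s 1 [0.5536 0.3962] [1.67 1.79] 0.045237339577187896 0.029187568970863848
n 0 [0.5533 0.3963] [0.73 0.92] 0.01988214043810527 0.012665616318001382
n 1 [0.5538 0.396 ] [0.51 2.66] 0.019948412039906157 0.012742844412518921
b 0 [0.5451 0.33  ] [-6.54 -6.04] 0.026792032465587555 0.02649804422443608
b 1 [0.5457 0.3296] [-7.54 -6.13] 0.02652050401672476 0.02666790474956555
```

>>> arm_command(
  commands=[
    {"gripper": -1,"slide": [-0.08,-0.004,-0.016],"turn": 0},
    {"gripper": -1,"slide": [-0.08,-0.004,-0.016],"turn": 0},
    {"gripper": -1,"slide": [-0.08,-0.004,-0.016],"turn": 0},
    {"gripper": -1,"slide": [-0.08,-0.004,-0.016],"turn": 0},
    {"gripper": -1,"slide": [-0.08,-0.004,-0.016],"turn": 0},
    {"gripper": -1,"slide": [-0.08,-0.004,-0.016],"turn": 0},
    {"gripper": -1,"slide": [-0.08,-0.004,-0.016],"turn": 0},
    {"gripper": -1,"slide": [-0.08,-0.004,-0.016],"turn": 0},
    {"gripper": -1,"slide": [-0.08,-0.004,-0.016],"turn": 0},
    {"gripper": -1,"slide": [-0.08,-0.004,-0.016],"turn": 0},
    {"gripper": -1,"slide": [0,0,0],"turn": 0.064},
    {"gripper": -1,"slide": [0,0,0],"turn": 0.064},
  ],
)

```text
clock: 4.75
tool_pos: [0.464, -0.0941, 0.2778]
orientation: [3.136, -0.0, 1.361]
ft_force: [0.2, 0.5, -0.9]
grip_width: 0.0854
grip_force: 0.0
```

>>> arm_command(
  commands=[
    {"gripper": -1,"slide": [0,0,0],"turn": 0},
    {"gripper": -1,"slide": [0,0,0],"turn": 0},
    {"gripper": -1,"slide": [0,0,0],"turn": 0},
  ],
)

```text
clock: 5.0
tool_pos: [0.463, -0.0904, 0.276]
orientation: [3.14, 0.0, 1.375]
ft_force: [1.6, -0.3, -0.9]
grip_width: 0.0853
grip_force: 0.0
```

Run:
```python
from h import *
s=read_state();print(s["tool_pos"],s["orientation"],s["ft_force"])
T,im=shoot("w3"); rec(["tester","brass_weight","pin","beam_end"],T)
```

```text
[ 0.46304504 -0.09039383  0.27603265] [3.14028141e+00 3.26395500e-06 1.37539316e+00] [ 1.56311611 -0.28706807 -0.91026166]
tester 0.89 [ 0.4683 -0.1686  0.0142]
brass_weight 0.91 [ 0.485  -0.1106  0.1015]
brass_weight 0.59 [ 0.4612 -0.1655  0.0149]
pin 0.83 [ 0.4945 -0.0532  0.1204]
pin 0.26 [ 0.4647 -0.1668  0.0213]
beam_end 0.77 [ 0.4656 -0.1693  0.0157]
```

>>> arm_command(
  commands=[
    {"gripper": -1,"slide": [0.03,-0.05,0.03],"turn": 0},
    {"gripper": -1,"slide": [0.03,-0.05,0.03],"turn": 0},
    {"gripper": -1,"slide": [0,0,0],"turn": 0},
    {"gripper": -1,"slide": [0,0,0],"turn": 0},
    {"gripper": -1,"slide": [0,0,0],"turn": 0},
  ],
)

```text
clock: 5.67
tool_pos: [0.4199, -0.0517, 0.246]
orientation: [3.14, -0.0, 1.372]
ft_force: [0.5, -0.3, 1.0]
grip_width: 0.0855
grip_force: 0.0
```

Run:
```python
from h import *
s=read_state();print(s["tool_pos"],s["orientation"],s["ft_force"])
T,im=shoot("w4"); rec(["tester","brass_weight","pin"],T)
cv2.imwrite("pics/w34.png",cv2.resize(np.hstack([cv2.imread("pics/w3.png"),im]),(800,300)))
```

```text
[ 0.41991877 -0.05170071  0.24604746] [ 3.14004757e+00 -1.81586050e-04  1.37225281e+00] [ 0.46967382 -0.28795388  0.99523855]
tester 0.78 [ 0.4592 -0.1645  0.0199]
brass_weight 0.67 [ 0.4798 -0.1055  0.1021]
pin 0.86 [ 0.4936 -0.0513  0.1185]
```

View pics/w34.png

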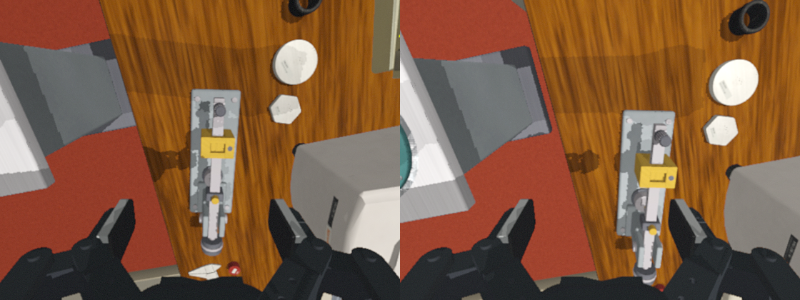

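The two wrist views show the brass weight at about (217,145) and (657,173) in this composite, with the dark pin head above it at (218,112) and (663,140). I need an enlarged crop.

Run:
```python
import cv2,numpy as np
a=cv2.imread("pics/w3.png")[118:238,262:342];b=cv2.imread("pics/w4.png")[150:270,310:390]
f=lambda i:cv2.resize(i,(400,600),interpolation=cv2.INTER_CUBIC)
cv2.imwrite("pics/c34.png",np.hstack([f(a),f(b)]))
```

```text
(no output)
```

View pics/c34.png

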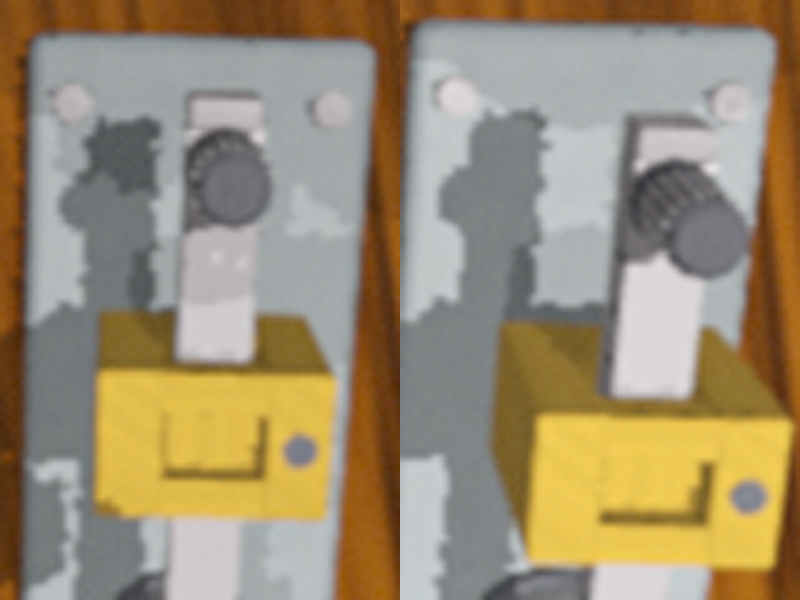

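The crops show the pin head's top centred at (236,187) left and (707,237) right. The brass top's corners and the beam's edges are clear in both.

Run:
```python
from h import *
T1=np.load("pics/w3.npy");T2=np.load("pics/w4.npy")
f=lambda p,o:(np.array(p)+.5)/5-.5+np.array(o)
A=dict(pin=(236,187),wTL=(100,368),wTR=(333,375),wBR=(325,520),wBL=(95,512),eL=(186,130),eR=(266,132),mL=(176,359),mR=(255,361))
B=dict(pin=(307,237),wTL=(130,413),wTR=(392,418),wBR=(378,568),wBL=(130,562),eL=(234,155),eR=(316,163),mL=(210,396),mR=(293,398))
Z={'p':.118,'w':.1036,'e':.092,'m':.092};G={}
for k in A:
    a=f(A[k],(262,118));b=f(B[k],(310,150))
    X,e=tri([ray("wrist",T1,a),ray("wrist",T2,b)])
    p1=at_z("wrist",T1,a,Z[k[0]]);p2=at_z("wrist",T2,b,Z[k[0]])
    print(k,X.round(4),np.round(e,4),p1[:2].round(4),p2[:2].round(4));G[k]=(p1[:2],p2[:2])
for i in (0,1):
    q={c:G["w"+c][i] for c in("TL","TR","BR","BL")}
    c=sum(q.values())/4; u=q["TR"]+q["BR"]-q["TL"]-q["BL"]; v=q["TL"]+q["TR"]-q["BL"]-q["BR"]
    print(i,c.round(4),np.degrees([np.arctan2(u[1],u[0]),np.arctan2(-v[0],v[1])]).round(2),np.linalg.norm(u)/2,np.linalg.norm(v)/2)
    e=(G["eL"][i]+G["eR"][i])/2;m=(G["mL"][i]+G["mR"][i])/2;d=e-m
    print("beam",e,m,np.degrees(np.arctan2(-d[0],d[1])),"pin-m",np.degrees(np.arctan2(*((G["pin"][i]-m)*[-1,1]))), "widths",np.linalg.norm(G["eL"][i]-G["eR"][i]),np.linalg.norm(G["mL"][i]-G["mR"][i]))
# top camera cross-check
c="top"; im=cv2.imread("pics/top.png")
pts=[[*G["pin"][0],.118],[.5534,.3962,.066],[.5456,.3304,.044],[*G["eL"][0],.092],[*G["eR"][0],.092],[*((G["wTL"][0]+G["wBR"][0])/2),.1036]]
for p in (proj("top",None,pts),):
    print(p.round(1))
M=np.float32([[8,0,-8*360],[0,8,-8*215]]);a=cv2.warpAffine(im,M,(400,400),flags=2)
M2=np.float32([[8,0,-8*200],[0,8,-8*195]]);b=cv2.warpAffine(im,M2,(400,400),flags=2)
for q in p:
  for (o,I) in (((360,215),a),((200,195),b)):
    cv2.drawMarker(I,tuple(int(round(v)) for v in (q-o)*8),(0,0,255),0,14,1)
cv2.imwrite("pics/tchk.png",np.hstack([a,b]))
```

```text
pin [ 0.4939 -0.0575  0.1148] [0.0002 0.0002] [ 0.4939 -0.0568] [ 0.4931 -0.0566]
wTL [ 0.4628 -0.0901  0.0974] [0.0006 0.0006] [ 0.4635 -0.0881] [ 0.4618 -0.0878]
wTR [ 0.5067 -0.0973  0.1055] [0.0003 0.0003] [ 0.5066 -0.098 ] [ 0.5073 -0.098 ]
wBR [ 0.5006 -0.1246  0.1086] [0.0003 0.0003] [ 0.5007 -0.1268] [ 0.502  -0.1273]
wBL [ 0.4572 -0.1151  0.1074] [0. 0.] [ 0.4569 -0.1164] [ 0.4575 -0.1172]
eL [ 0.4881 -0.0491  0.0891] [0.0004 0.0004] [ 0.4877 -0.049 ] [ 0.4879 -0.048 ]
eR [ 0.5024 -0.0528  0.0899] [0.0002 0.0002] [ 0.5024 -0.0523] [ 0.5018 -0.0523]
mL [ 0.4779 -0.0923  0.0923] [0.0001 0.0001] [ 0.4779 -0.0923] [ 0.4778 -0.0925]
mR [ 0.493  -0.0959  0.0917] [0.0002 0.0002] [ 0.4931 -0.0957] [ 0.4928 -0.0959]
0 [ 0.482  -0.1073] [-13.16 -12.37] 0.04462733934367316 0.029256089565514717
beam [ 0.49504383 -0.05069153] [ 0.48550037 -0.094015  ] -12.422937106968593 pin-m -12.667030171046717 widths 0.01501449701043651 0.015535452494331829
1 [ 0.4821 -0.1076] [-12.7   -9.35] 0.04614506506229774 0.0297373761714256
beam [ 0.49484056 -0.05011142] [ 0.48532325 -0.09420503] -12.180055947439968 pin-m -11.649156943222863 widths 0.014596015338472034 0.015362462453946495
[[378.3 236.5]
 [211.  214.1]
 [235.3 218.7]
 [373.6 239.9]
 [374.7 234.6]
 [395.7 241.8]]
```

View pics/tchk.png

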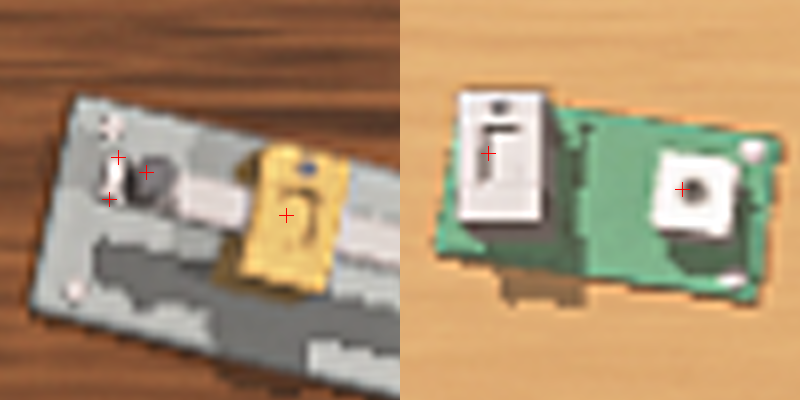

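The wrist estimates agree with the geometry. The pin is at (0.4936, −0.0567), the tester's yaw is about −12.4°, and the brass top is about 0.104 high. The top camera differs by 2–4 mm, mostly in y. That error lies along the tool's x, so it cancels between grasp and placing. Next I'll go above the pin.

>>> arm_command(
  commands=[
    {"gripper": -0.2,"slide": [0,0,0],"turn": 0.011},
    {"gripper": -0.2,"slide": [0.011,0.073,0],"turn": 0},
    {"gripper": -0.2,"slide": [0.011,0.073,0],"turn": 0},
    {"gripper": -0.2,"slide": [0,0,0.032],"turn": 0},
    {"gripper": -0.2,"slide": [0,0,0.032],"turn": 0},
    {"gripper": -0.2,"slide": [0,0,0.032],"turn": 0},
    {"gripper": -0.2,"slide": [0,0,0.032],"turn": 0},
    {"gripper": -0.2,"slide": [0,0,0.032],"turn": 0},
    {"gripper": -0.2,"slide": [0,0,0.032],"turn": 0},
    {"gripper": -0.2,"slide": [0,0,0],"turn": 0},
    {"gripper": -0.2,"slide": [0,0,0],"turn": 0},
    {"gripper": -0.2,"slide": [0,0,0],"turn": 0},
  ],
)

```text
clock: 6.87
tool_pos: [0.4934, -0.0568, 0.1502]
orientation: [3.141, 0.0, 1.354]
ft_force: [0.1, 0.1, -0.6]
grip_width: 0.0512
grip_force: 0.0
```

Run:
```python
from h import *
s=read_state();print(s["tool_pos"],s["orientation"],s["ft_force"],s["grip_width"])
T,im=shoot("w5");rec(["pin","brass_weight"],T)
p=proj("wrist",T,[[.4936,-.0567,.118],[.482,-.1075,.1036]]);print(p)
for q in p: cv2.drawMarker(im,tuple(int(round(v)) for v in q),(0,0,255),0,8,1)
cv2.imwrite("pics/w5m.png",cv2.resize(im[130:410,100:460],(720,560),interpolation=2))
```

```text
[ 0.49340027 -0.05679428  0.15019312] [3.14053312e+00 5.46233532e-06 1.35375582e+00] [ 0.1114712   0.06472441 -0.59164403] 0.05122398285973848
pin 0.87 [ 0.4949 -0.0475  0.1169]
pin 0.18 [ 0.6014 -0.094   0.0168]
[[281.79129778 263.218949  ]
 [281.19800087 325.62314163]]
```

View pics/w5m.png

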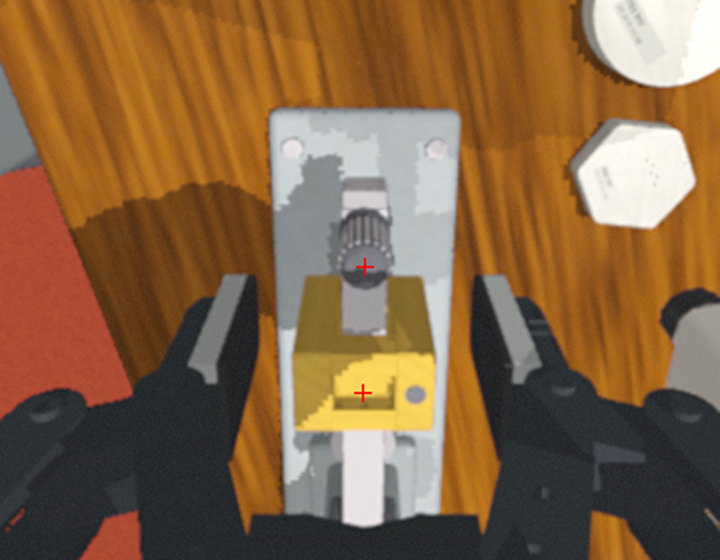

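The pin head at (365,265) is centred between the jaws (mid column 364), and the beam runs parallel to the tool axis. I'll descend and grip.

>>> arm_command(
  commands=[
    {"gripper": -0.2,"slide": [0,0,0.025],"turn": 0},
    {"gripper": -0.2,"slide": [0,0,0.025],"turn": 0},
    {"gripper": -0.2,"slide": [0,0,0.025],"turn": 0},
    {"gripper": 1,"slide": [0,0,0],"turn": 0},
    {"gripper": 1,"slide": [0,0,0],"turn": 0},
    {"gripper": 1,"slide": [0,0,0],"turn": 0},
    {"gripper": 1,"slide": [0,0,0],"turn": 0},
    {"gripper": 1,"slide": [0,0,0],"turn": 0},
    {"gripper": 1,"slide": [0,0,0],"turn": 0},
    {"gripper": 1,"slide": [0,0,0],"turn": 0},
    {"gripper": 1,"slide": [0,0,0],"turn": 0},
    {"gripper": 1,"slide": [0,0,0],"turn": 0},
  ],
  newtons=50,
)

```text
clock: 8.02
tool_pos: [0.4935, -0.0566, 0.113]
orientation: [3.14, -0.001, 1.354]
ft_force: [-0.8, -0.3, 6.9]
grip_width: 0.0119
grip_force: 48.9
```

>>> arm_command(
  commands=[
    {"gripper": 1,"slide": [0,0,-0.008],"turn": 0},
    {"gripper": 1,"slide": [0,0,-0.01],"turn": 0},
    {"gripper": 1,"slide": [0,0,-0.01],"turn": 0},
    {"gripper": 1,"slide": [0,0,-0.012],"turn": 0},
    {"gripper": 1,"slide": [0,0,-0.015],"turn": 0},
    {"gripper": 1,"slide": [0,0,-0.015],"turn": 0},
    {"gripper": 1,"slide": [0,0,-0.03],"turn": 0},
    {"gripper": 1,"slide": [0,0,-0.03],"turn": 0},
    {"gripper": 1,"slide": [0,0,-0.03],"turn": 0},
    {"gripper": 1,"slide": [0,0,0],"turn": 0},
    {"gripper": 1,"slide": [0,0,0],"turn": 0},
    {"gripper": 1,"slide": [0,0,0],"turn": 0},
  ],
)

```text
clock: 9.02
tool_pos: [0.4923, -0.0563, 0.1917]
orientation: [-3.141, -0.0, 1.355]
ft_force: [-0.9, 0.3, -0.7]
grip_width: 0.0119
grip_force: 48.8
```

Run:
```python
from h import *
s=read_state();print(s["tool_pos"],s["orientation"],s["ft_force"],s["grip_width"],s["grip_force"])
T,im=shoot("w6");rec(["pin","brass_weight"],T)
p=proj("wrist",T,[s["tool_pos"]]);print(p)
cv2.imwrite("pics/w6m.png",cv2.resize(im[200:400,160:400],(720,600),interpolation=2))
```

```text
[ 0.49233345 -0.05627499  0.19167524] [-3.14099634e+00 -9.33559122e-05  1.35463141e+00] [-0.89711194  0.25328777 -0.74864007] 0.011921967809521155 48.779863715171814
pin 0.63 [ 0.4938 -0.0507  0.1935]
brass_weight 0.94 [ 0.4939 -0.0975  0.0691]
[[281.40011755 296.98258268]]
```

View pics/w6m.png

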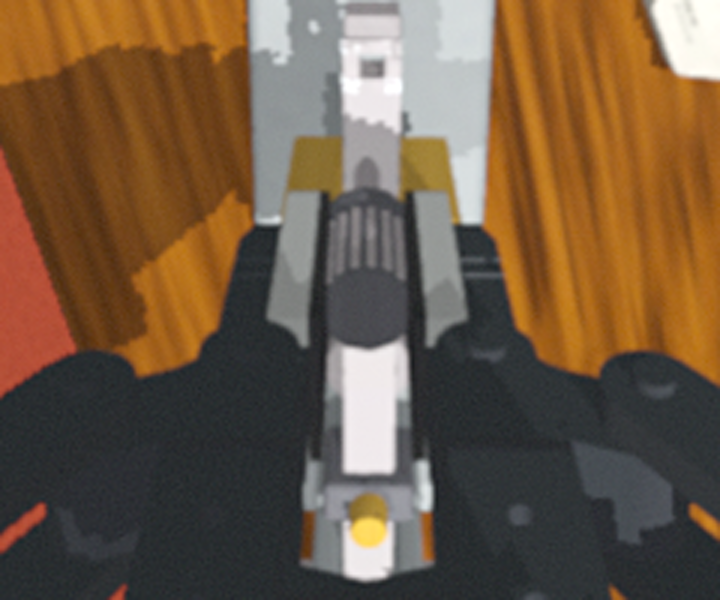

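The pin is held upright between the pads (head at (367,270), shank below at (368,170)), and the beam hole is empty at (372,67). I'll carry it to the park hole.

>>> arm_command(
  commands=[
    {"gripper": 1,"slide": [0.0778,-0.0061,0],"turn": 0},
    {"gripper": 1,"slide": [0.0778,-0.0061,0],"turn": 0},
    {"gripper": 1,"slide": [0.0778,-0.0061,0],"turn": 0},
    {"gripper": 1,"slide": [0.0778,-0.0061,0],"turn": 0},
    {"gripper": 1,"slide": [0.0778,-0.0061,0],"turn": 0},
    {"gripper": 1,"slide": [0.0778,-0.0061,0],"turn": 0},
    {"gripper": 1,"slide": [0.0778,-0.0061,0],"turn": 0},
    {"gripper": 1,"slide": [0.0778,-0.0061,0],"turn": 0},
    {"gripper": 1,"slide": [0.0778,-0.0061,0],"turn": 0},
    {"gripper": 1,"slide": [0.0778,-0.0061,0],"turn": 0},
    {"gripper": 1,"slide": [0,0,0],"turn": 0},
    {"gripper": 1,"slide": [0,0,0],"turn": 0},
  ],
)

```text
clock: 10.17
tool_pos: [0.5453, 0.3327, 0.1903]
orientation: [-3.14, 0.001, 1.359]
ft_force: [-0.8, -0.2, -0.6]
grip_width: 0.0118
grip_force: 48.8
```

>>> arm_command(
  commands=[
    {"gripper": 1,"slide": [0,0,0.04],"turn": 0},
    {"gripper": 1,"slide": [0,0,0.04],"turn": 0},
    {"gripper": 1,"slide": [0,0,0.04],"turn": 0},
    {"gripper": 1,"slide": [0,0,0.024],"turn": 0},
    {"gripper": 1,"slide": [0,0,0],"turn": 0},
    {"gripper": 1,"slide": [0,0,0],"turn": 0},
    {"gripper": 1,"slide": [0,0,0],"turn": 0},
  ],
)

```text
clock: 10.75
tool_pos: [0.5473, 0.3297, 0.121]
orientation: [3.14, -0.001, 1.354]
ft_force: [0.3, -0.1, -0.4]
grip_width: 0.0118
grip_force: 48.8
```

Run:
```python
from h import *
P=[]
for i in range(6):
    s=read_state();P.append(np.r_[s["tool_pos"],s["orientation"][2]]);snapshot("scene")
P=np.array(P);print(P.mean(0).round(5),P.std(0).round(5),s["ft_force"])
```

```text
[0.54722 0.33012 0.1212  1.35407] [0.0002  0.00024 0.00017 0.00036] [ 0.11040793  0.20978404 -0.27286592]
```

>>> arm_command(
  commands=[
    {"gripper": 1,"slide": [0,-0.0033,0],"turn": 0},
    {"gripper": 1,"slide": [0,0,0.016],"turn": 0},
    {"gripper": 1,"slide": [0,0,0.016],"turn": 0},
    {"gripper": 1,"slide": [0,0,0.016],"turn": 0},
    {"gripper": 1,"slide": [0,0,0.012],"turn": 0},
    {"gripper": 1,"slide": [0,0,0.01],"turn": 0},
    {"gripper": 1,"slide": [0,0,0.01],"turn": 0},
    {"gripper": 1,"slide": [0,0,0],"turn": 0},
    {"gripper": 1,"slide": [0,0,0],"turn": 0},
  ],
)

```text
clock: 11.8
tool_pos: [0.5448, 0.3302, 0.0796]
orientation: [-3.141, 0.001, 1.354]
ft_force: [0.2, 0.0, -0.3]
grip_width: 0.0117
grip_force: 48.8
```

The pin tip is 11 mm into the hole with no contact force. I'll go on until it is seated.

>>> arm_command(
  commands=[
    {"gripper": 1,"slide": [0,0,0.01],"turn": 0},
    {"gripper": 1,"slide": [0,0,0.008],"turn": 0},
    {"gripper": 1,"slide": [0,0,0.004],"turn": 0},
    {"gripper": 1,"slide": [0,0,0.003],"turn": 0},
    {"gripper": 1,"slide": [0,0,0.002],"turn": 0},
    {"gripper": 1,"slide": [0,0,0],"turn": 0},
    {"gripper": 1,"slide": [0,0,0],"turn": 0},
  ],
)

```text
clock: 12.38
tool_pos: [0.5449, 0.3304, 0.0666]
orientation: [3.141, -0.0, 1.354]
ft_force: [-0.1, -1.1, -0.3]
grip_width: 0.0118
grip_force: 48.8
```

>>> arm_command(
  commands=[
    {"gripper": 1,"slide": [0,0,0.002],"turn": 0},
    {"gripper": 1,"slide": [0,0,0],"turn": 0},
    {"gripper": 1,"slide": [0,0,0],"turn": 0},
  ],
)

```text
clock: 12.63
tool_pos: [0.5449, 0.3304, 0.0655]
orientation: [3.142, -0.0, 1.354]
ft_force: [0.1, -0.2, 0.7]
grip_width: 0.0122
grip_force: 48.8
```

>>> arm_command(
  commands=[
    {"gripper": 0.4,"slide": [0,0,0],"turn": 0},
    {"gripper": 0.2,"slide": [0,0,0],"turn": 0},
    {"gripper": 0,"slide": [0,0,0],"turn": 0},
    {"gripper": -0.2,"slide": [0,0,0],"turn": 0},
    {"gripper": -0.4,"slide": [0,0,0],"turn": 0},
    {"gripper": -0.4,"slide": [0,0,0],"turn": 0},
    {"gripper": -0.4,"slide": [0,0,-0.03],"turn": 0},
    {"gripper": -0.4,"slide": [0,0,-0.06],"turn": 0},
    {"gripper": -0.4,"slide": [0,0,-0.08],"turn": 0},
    {"gripper": -0.4,"slide": [0,0,-0.06],"turn": 0},
    {"gripper": -0.4,"slide": [0,0,0],"turn": 0},
    {"gripper": -0.4,"slide": [0,0,0],"turn": 0},
  ],
)

```text
clock: 13.63
tool_pos: [0.5462, 0.3311, 0.184]
orientation: [3.138, -0.005, 1.354]
ft_force: [0.0, 0.3, -0.6]
grip_width: 0.0597
grip_force: 0.0
```

Run:
```python
from h import *
s=read_state();print(s["tool_pos"],s["orientation"],s["ft_force"],s["grip_width"],s["grip_force"])
T,im=shoot("w7");rec(["pin","steel_weight"],T)
p=proj("wrist",T,[[.5456,.3304,.07]])[0];print(p)
cv2.drawMarker(im,tuple(int(round(v)) for v in p),(0,0,255),0,6,1)
x,y=p.astype(int);y0=max(0,y-90);x0=x-60
cv2.imwrite("pics/w7m.png",cv2.resize(im[y0:y0+120,x0:x0+120],(600,600),interpolation=2));print(x0,y0)
```

```text
[0.54620519 0.3311033  0.18401929] [ 3.13803633 -0.0045017   1.35433512] [ 0.04161488  0.3329176  -0.61101167] 0.05965151386794929 0.0
pin 0.94 [0.5492 0.3373 0.072 ]
steel_weight 0.74 [0.5524 0.3977 0.0652]
steel_weight 0.38 [0.5527 0.3537 0.0114]
[280.65241699 215.56833845]
220 125
```

View pics/w7m.png

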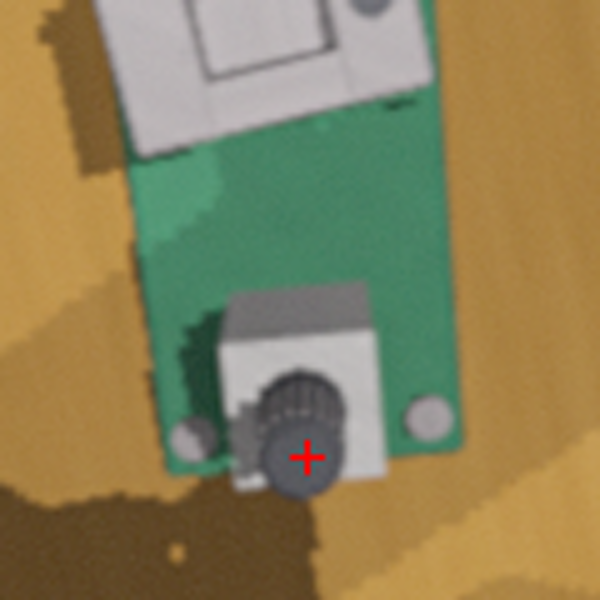

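The pin is parked with its head at the expected spot (302,460 in the crop) and sitting on the boss. Now I'll go back to the brass weight.

>>> arm_command(
  commands=[
    {"gripper": -0.6,"slide": [-0.0804,0.0057,0],"turn": 0},
    {"gripper": -0.6,"slide": [-0.0804,0.0057,0],"turn": 0},
    {"gripper": -0.6,"slide": [-0.0804,0.0057,0],"turn": 0},
    {"gripper": -0.6,"slide": [-0.0804,0.0057,0],"turn": 0},
    {"gripper": -0.6,"slide": [-0.0804,0.0057,0],"turn": 0},
    {"gripper": -0.6,"slide": [-0.0804,0.0057,0],"turn": 0},
    {"gripper": -0.6,"slide": [-0.0804,0.0057,0],"turn": 0},
    {"gripper": -0.6,"slide": [-0.0804,0.0057,0],"turn": 0},
    {"gripper": -0.6,"slide": [-0.0804,0.0057,0],"turn": 0},
    {"gripper": -0.6,"slide": [-0.0804,0.0057,0],"turn": 0},
    {"gripper": -0.6,"slide": [-0.0804,0.0057,0],"turn": 0},
    {"gripper": -0.6,"slide": [0,0,0],"turn": 0},
  ],
)

```text
clock: 14.78
tool_pos: [0.4779, -0.1168, 0.1801]
orientation: [-3.141, 0.004, 1.342]
ft_force: [0.4, -0.8, 0.5]
grip_width: 0.0681
grip_force: 0.0
```

>>> arm_command(
  commands=[
    {"gripper": -0.6,"slide": [0,0,0],"turn": 0},
    {"gripper": -0.6,"slide": [0,0,0],"turn": 0},
    {"gripper": -0.6,"slide": [0,0,0],"turn": 0},
  ],
)

```text
clock: 15.03
tool_pos: [0.4804, -0.1068, 0.1798]
orientation: [-3.14, -0.0, 1.357]
ft_force: [-0.2, 0.9, -0.2]
grip_width: 0.0684
grip_force: 0.0
```

Run:
```python
from h import *
P=[]
for i in range(4):
    s=read_state();P.append(np.r_[s["tool_pos"],s["orientation"][2]]);snapshot("scene")
print(np.mean(P,0).round(5),s["ft_force"])
T,im=shoot("w8");rec(["brass_weight"],T)
th=np.radians(-12.4);e=np.array([np.cos(th),np.sin(th)]);f=np.array([-np.sin(th),np.cos(th)]);c=np.array([.482,-.1075])
X=[[*(c+a*e*.023+b*f*.015),.1036] for a,b in((-1,1),(1,1),(1,-1),(-1,-1))]
p=proj("wrist",T,X);print(p)
x0,y0=np.maximum((p.mean(0)-[60,70]).astype(int),0)
I=cv2.resize(im[y0:y0+120,x0:x0+120],(600,600),interpolation=2)
for q in p: cv2.drawMarker(I,tuple(int(round(v)) for v in (q-[x0,y0]+.5)*5-.5),(0,0,255),0,14,1)
cv2.imwrite("pics/w8m.png",I)
```

```text
[ 0.4806  -0.10673  0.18001  1.35705] [ 0.16431389 -0.06853988  0.11540671]
brass_weight 0.62 [ 0.4826 -0.1053  0.1022]
[[248.95230134 211.44389614]
 [318.61223842 211.6296532 ]
 [316.93063355 252.76389224]
 [250.26307244 252.5822893 ]]
```

View pics/w8m.png

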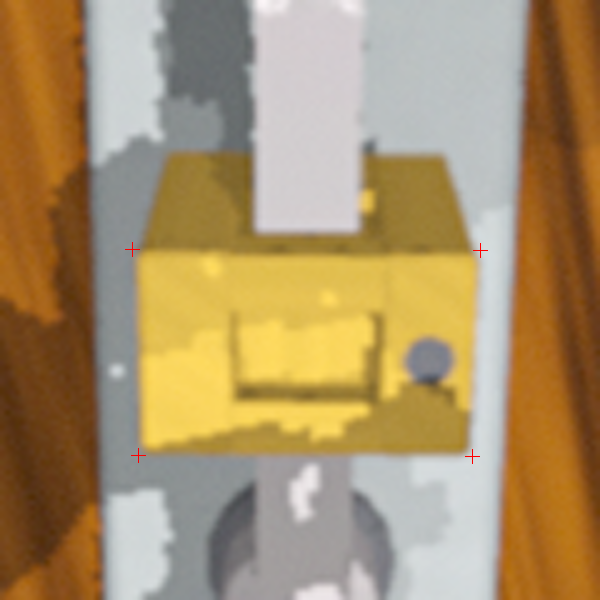

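The predicted brass corners lie within about 1–2 px of the seen ones. The centre is at (307,352) in the crop, the beam runs straight along the tool axis, and the correction is about 0.4 mm. I'll descend and grip.

>>> arm_command(
  commands=[
    {"gripper": -0.6,"slide": [0,0.0037,0],"turn": 0},
    {"gripper": -0.6,"slide": [0,0,0.04],"turn": 0},
    {"gripper": -0.6,"slide": [0,0,0.04],"turn": 0},
    {"gripper": -0.6,"slide": [0,0,0.04],"turn": 0},
    {"gripper": -0.6,"slide": [0,0,0.04],"turn": 0},
    {"gripper": -0.6,"slide": [0,0,0.03],"turn": 0},
    {"gripper": -0.6,"slide": [0,0,0],"turn": 0},
    {"gripper": -0.6,"slide": [0,0,0],"turn": 0},
  ],
)

```text
clock: 16.0
tool_pos: [0.4821, -0.1087, 0.0852]
orientation: [-3.14, 0.0, 1.354]
ft_force: [-0.3, 0.2, 1.0]
grip_width: 0.0681
grip_force: 0.0
```

>>> arm_command(
  commands=[
    {"gripper": 0.1,"slide": [0,0,0],"turn": 0},
    {"gripper": 0.2,"slide": [0,0,0],"turn": 0},
    {"gripper": 0.4,"slide": [0,0,0],"turn": 0},
    {"gripper": 0.4,"slide": [0,0,0],"turn": 0},
    {"gripper": 0.4,"slide": [0,0,0],"turn": 0},
    {"gripper": 0.4,"slide": [0,0,0],"turn": 0},
    {"gripper": 0.4,"slide": [0,0,0],"turn": 0},
    {"gripper": 0.4,"slide": [0,0,0],"turn": 0},
  ],
  newtons=70,
)

```text
clock: 16.67
tool_pos: [0.4829, -0.1087, 0.0867]
orientation: [3.14, -0.001, 1.354]
ft_force: [-2.2, -0.1, 7.0]
grip_width: 0.0453
grip_force: 71.5
```

Run:
```python
from h import *
P=[]
for i in range(4):
    s=read_state();P.append(np.r_[s["tool_pos"],s["orientation"][2],s["ft_force"]]);snapshot("scene")
print(np.mean(P,0).round(4),s["grip_width"],s["grip_force"],s["torque"],s["clock"])
```

```text
[ 0.4828 -0.1087  0.0867  1.3544 -2.3664  0.1347  6.8261] 0.04519292081936968 71.47255182266235 [0.08677835 0.5350109  0.02357497] 16.8167
```

>>> arm_command(
  commands=[
    {"gripper": 0.4,"slide": [0,0,-0.002],"turn": 0},
    {"gripper": 0.4,"slide": [0,0,-0.001],"turn": 0},
    {"gripper": 0.4,"slide": [0,0,0],"turn": 0},
    {"gripper": 0.4,"slide": [0,0,0],"turn": 0},
  ],
)

```text
clock: 17.2
tool_pos: [0.4821, -0.1085, 0.0868]
orientation: [-3.141, -0.0, 1.355]
ft_force: [-0.4, 0.4, -3.5]
grip_width: 0.0452
grip_force: 71.9
```

>>> arm_command(
  commands=[
    {"gripper": 0.4,"slide": [0,0,-0.002],"turn": 0},
    {"gripper": 0.4,"slide": [0,0,0],"turn": 0},
    {"gripper": 0.4,"slide": [0,0,0],"turn": 0},
  ],
)

```text
clock: 17.45
tool_pos: [0.4823, -0.1087, 0.0879]
orientation: [-3.142, 0.0, 1.354]
ft_force: [-0.5, 0.2, -5.3]
grip_width: 0.045
grip_force: 71.9
```

>>> arm_command(
  commands=[
    {"gripper": 0.4,"slide": [0,0,-0.002],"turn": 0},
    {"gripper": 0.4,"slide": [0,0,0],"turn": 0},
    {"gripper": 0.4,"slide": [0,0,0],"turn": 0},
  ],
)

```text
clock: 17.7
tool_pos: [0.4824, -0.1087, 0.089]
orientation: [3.141, 0.0, 1.354]
ft_force: [-0.8, 0.2, -4.2]
grip_width: 0.0447
grip_force: 72.0
```

>>> arm_command(
  commands=[
    {"gripper": 0.4,"slide": [0,0,-0.0014],"turn": 0},
    {"gripper": 0.4,"slide": [0.006,0,0],"turn": 0},
    {"gripper": 0.4,"slide": [0.012,0,0],"turn": 0},
    {"gripper": 0.4,"slide": [0.012,0,0],"turn": 0},
    {"gripper": 0.4,"slide": [0.01,0,0],"turn": 0},
    {"gripper": 0.4,"slide": [0,0,0],"turn": 0},
    {"gripper": 0.4,"slide": [0,0,0],"turn": 0},
  ],
)

```text
clock: 18.28
tool_pos: [0.4868, -0.0885, 0.0897]
orientation: [-3.142, -0.0, 1.356]
ft_force: [0.4, 0.1, -5.4]
grip_width: 0.0449
grip_force: 72.0
```

>>> arm_command(
  commands=[
    {"gripper": 0.4,"slide": [0.008,0,0],"turn": 0},
    {"gripper": 0.4,"slide": [0.012,0,0],"turn": 0},
    {"gripper": 0.4,"slide": [0.012,0,0],"turn": 0},
    {"gripper": 0.4,"slide": [0.012,0,0],"turn": 0},
    {"gripper": 0.4,"slide": [0.006,0,0],"turn": 0},
    {"gripper": 0.4,"slide": [0,0,0],"turn": 0},
    {"gripper": 0.4,"slide": [0,0,0],"turn": 0},
  ],
)

```text
clock: 18.87
tool_pos: [0.4921, -0.0645, 0.0897]
orientation: [3.142, 0.0, 1.355]
ft_force: [-0.2, 0.4, -6.0]
grip_width: 0.045
grip_force: 72.0
```

Run:
```python
from h import *
P=[]
for i in range(4):
    s=read_state();P.append(np.r_[s["tool_pos"],s["orientation"][2],s["ft_force"]]);snapshot("scene")
print(np.mean(P,0).round(4),s["grip_width"],s["grip_force"],s["torque"],s["clock"])
```

```text
[ 0.492  -0.0648  0.0897  1.3544 -0.1967  0.13   -5.3984] 0.04496049804235844 71.9602918624878 [-0.044219    0.01375796  0.02395425] 19.0167
```

The weight slides with no contact force, carrying only its own weight of about 5 N. I'll go on off the end.

>>> arm_command(
  commands=[
    {"gripper": 0.4,"slide": [0.008,0,0],"turn": 0},
    {"gripper": 0.4,"slide": [0.014,0,0],"turn": 0},
    {"gripper": 0.4,"slide": [0.014,0,0],"turn": 0},
    {"gripper": 0.4,"slide": [0.014,0,0],"turn": 0},
    {"gripper": 0.4,"slide": [0.014,0,0],"turn": 0},
    {"gripper": 0.4,"slide": [0.014,0,0],"turn": 0},
    {"gripper": 0.4,"slide": [0.014,0,0],"turn": 0},
    {"gripper": 0.4,"slide": [0.014,0,0],"turn": 0},
    {"gripper": 0.4,"slide": [0.02,0,0],"turn": 0},
    {"gripper": 0.4,"slide": [0.03,0,0],"turn": 0},
    {"gripper": 0.4,"slide": [0.01,0,0],"turn": 0},
    {"gripper": 0.4,"slide": [0,0,0],"turn": 0},
  ],
)

```text
clock: 20.07
tool_pos: [0.5102, 0.0185, 0.0896]
orientation: [3.141, -0.001, 1.358]
ft_force: [-0.1, -0.4, -5.3]
grip_width: 0.045
grip_force: 72.0
```

The weight is clear of the beam. I'll raise it, turn to the steel weight's heading and carry it over.

>>> arm_command(
  commands=[
    {"gripper": 0.4,"slide": [0,0,-0.055],"turn": 0},
    {"gripper": 0.4,"slide": [0,0,-0.06],"turn": 0},
    {"gripper": 0.4,"slide": [0,0,-0.06],"turn": 0},
    {"gripper": 0.4,"slide": [0,0,-0.05],"turn": 0},
    {"gripper": 0.4,"slide": [0,0,0],"turn": -0.05},
    {"gripper": 0.4,"slide": [0,0,0],"turn": -0.055},
    {"gripper": 0.4,"slide": [0,0,0],"turn": -0.05},
  ],
)

```text
clock: 20.65
tool_pos: [0.5096, 0.0156, 0.2027]
orientation: [3.141, -0.0, 1.601]
ft_force: [-0.1, -0.3, -5.3]
grip_width: 0.0448
grip_force: 74.4
```

>>> arm_command(
  commands=[
    {"gripper": 0.4,"slide": [0.075,0.0108,0],"turn": 0},
    {"gripper": 0.4,"slide": [0.075,0.0108,0],"turn": 0},
    {"gripper": 0.4,"slide": [0.075,0.0108,0],"turn": 0},
    {"gripper": 0.4,"slide": [0.075,0.0108,0],"turn": 0},
    {"gripper": 0.4,"slide": [0.075,0.0108,0],"turn": 0},
    {"gripper": 0.4,"slide": [0.075,0.0108,0],"turn": 0},
    {"gripper": 0.4,"slide": [0.075,0.0108,0],"turn": 0},
    {"gripper": 0.4,"slide": [0.075,0.0108,0],"turn": 0},
    {"gripper": 0.4,"slide": [0.075,0.0108,0],"turn": 0},
    {"gripper": 0.4,"slide": [0.075,0.0108,0],"turn": 0},
    {"gripper": 0.4,"slide": [0,0,0],"turn": 0},
    {"gripper": 0.4,"slide": [0,0,0],"turn": 0},
  ],
)

```text
clock: 21.65
tool_pos: [0.5524, 0.3951, 0.2007]
orientation: [-3.14, 0.001, 1.602]
ft_force: [0.4, -1.7, -5.9]
grip_width: 0.045
grip_force: 74.4
```

>>> arm_command(
  commands=[
    {"gripper": 0.4,"slide": [0,0,0.04],"turn": 0},
    {"gripper": 0.4,"slide": [0,0,0.04],"turn": 0},
    {"gripper": 0.4,"slide": [0,0,0.04],"turn": 0},
    {"gripper": 0.4,"slide": [0,0,0],"turn": 0},
    {"gripper": 0.4,"slide": [0,0,0],"turn": 0},
    {"gripper": 0.4,"slide": [0,0,0],"turn": 0},
  ],
)

```text
clock: 22.15
tool_pos: [0.5547, 0.3918, 0.1433]
orientation: [3.14, -0.0, 1.596]
ft_force: [0.3, 0.4, -4.4]
grip_width: 0.0446
grip_force: 74.2
```

Run:
```python
from h import *
P=[]
for i in range(6):
    s=read_state();P.append(np.r_[s["tool_pos"],s["orientation"],s["ft_force"]]);snapshot("scene")
print(np.mean(P,0).round(4),s["grip_width"],s["grip_force"],s["clock"])
T,im=shoot("w9")
for q in ("brass_weight","steel_weight"):
    for r in masks_of(q,"wrist")[:1]:
        m=r["pixels"];ys,xs=np.where(m);print(q,r["score"],m.sum(),xs.min(),xs.max(),ys.min(),ys.max())
        np.save(f"pics/m_{q}.npy",m)
# held brass: dimensions predicted from the tool-frame estimate
c=np.mean(P,0);R=Ro.from_euler('xyz',c[3:6]).as_matrix()
X=[c[:3]+R@np.array([.0012+b*.015,a*.023,-.0167]) for a,b in((-1,1),(1,1),(1,-1),(-1,-1))]
print(proj("wrist",T,X).round(1))
y=im.astype(int);mm=(y[...,2]>150)&(y[...,0]<110)&(y[...,1]>120);mm[:, :200]=0;mm[:,360:]=0
n,l,st,ce=cv2.connectedComponentsWithStats(mm.astype(np.uint8));o=np.argsort(-st[:,4])[:5];print(st[o],ce[o])
```

```text
[ 5.5460e-01  3.9260e-01  1.4370e-01  3.1396e+00 -1.2000e-03  1.5972e+00
 -2.0000e-04  2.7150e-01 -4.8601e+00] 0.04496613728367135 74.2396330833435 22.4
brass_weight 0.82 12008 224 340 235 349
steel_weight 0.64 3232 246 314 187 237
[[223.3 287. ]
 [341.6 287.1]
 [337.4 349.9]
 [227.3 349.7]]
[[     0      0    560    420 200782]
 [   200      0    160    279  31732]
 [   272    360     46     32    896]
 [   221    347     40     30    836]
 [   265    288     74     13    654]] [[278.48073034 224.02934028]
 [285.98707929 106.26645027]
 [294.29464286 377.33705357]
 [238.43062201 361.30502392]
 [303.70948012 292.58103976]]
```

Run:
```python
from h import *
T=np.load("pics/w9.npy");m=np.load("pics/m_steel_weight.npy")
th=np.radians(1.6);e=np.array([np.cos(th),np.sin(th)]);f=np.array([-np.sin(th),np.cos(th)]);c=np.array([.5534,.3962])
print(proj("wrist",T,[[*(c+a*e*.023+b*f*.015),.066] for a,b in((-1,1),(1,1),(1,-1),(-1,-1))]).round(1))
print(proj("wrist",T,[[*(c+a*e*.023+.015*f),.014] for a in(-1,1)]).round(1))
for r in range(186,238,4):
    x=np.where(m[r])[0];print(r,(x.min(),x.max()) if len(x) else None,end=" ")
im=cv2.imread("pics/w9.png");print();print(cv2.cvtColor(im,6)[176:240:2,280])
```

```text
[[245.5 206.3]
 [315.4 206.2]
 [314.  247.8]
 [247.1 247.8]]
[[252.2 186.5]
 [309.2 186.4]]
186 None 190 (np.int64(252), np.int64(309)) 194 (np.int64(251), np.int64(310)) 198 (np.int64(249), np.int64(311)) 202 (np.int64(248), np.int64(313)) 206 (np.int64(247), np.int64(314)) 210 (np.int64(246), np.int64(314)) 214 (np.int64(246), np.int64(314)) 218 (np.int64(247), np.int64(314)) 222 (np.int64(247), np.int64(314)) 226 (np.int64(247), np.int64(314)) 230 (np.int64(247), np.int64(314)) 234 (np.int64(247), np.int64(314)) 
[112  99  81 114 114 116  98  88  90 112 160 156  86  86  90  90 152 159
 159 161 165 147  87  86  84  86  85  85  84  79  82  84]
```

Both weights project within 0.5 mm of their estimates. I'll correct the offset and lower to just above the notch.

>>> arm_command(
  commands=[
    {"gripper": 0.4,"slide": [0.0048,-0.0023,0],"turn": 0},
    {"gripper": 0.4,"slide": [0,0,0.02],"turn": 0},
    {"gripper": 0.4,"slide": [0,0,0.025],"turn": 0},
    {"gripper": 0.4,"slide": [0,0,0.015],"turn": 0},
    {"gripper": 0.4,"slide": [0,0,0.005],"turn": 0},
    {"gripper": 0.4,"slide": [0,0,0],"turn": 0},
    {"gripper": 0.4,"slide": [0,0,0],"turn": 0},
    {"gripper": 0.4,"slide": [0,0,0],"turn": 0},
  ],
)

```text
clock: 23.27
tool_pos: [0.5529, 0.3951, 0.11]
orientation: [3.141, -0.0, 1.598]
ft_force: [0.7, 0.7, -4.9]
grip_width: 0.0448
grip_force: 74.4
```

Run:
```python
from h import *
P=[]
for i in range(5):
    s=read_state();P.append(np.r_[s["tool_pos"],s["orientation"],s["ft_force"]]);snapshot("scene")
print(np.mean(P,0).round(4),s["grip_width"],s["grip_force"],s["clock"])
```

```text
[ 5.5280e-01  3.9520e-01  1.1020e-01  3.1408e+00 -5.0000e-04  1.5978e+00
 -2.7860e-01 -5.5600e-01 -4.7798e+00] 0.04528556089495753 74.42065358161926 23.4667
```

>>> arm_command(
  commands=[
    {"gripper": 0.4,"slide": [0,0.0012,0],"turn": 0},
    {"gripper": 0.4,"slide": [0,0,0.004],"turn": 0},
    {"gripper": 0.4,"slide": [0,0,0.004],"turn": 0},
    {"gripper": 0.4,"slide": [0,0,0.003],"turn": 0},
    {"gripper": 0.4,"slide": [0,0,0.003],"turn": 0},
    {"gripper": 0.4,"slide": [0,0,0],"turn": 0},
    {"gripper": 0.4,"slide": [0,0,0],"turn": 0},
  ],
)

```text
clock: 24.1
tool_pos: [0.553, 0.395, 0.1025]
orientation: [-3.141, 0.0, 1.598]
ft_force: [-0.3, -0.8, -4.4]
grip_width: 0.0456
grip_force: 74.4
```

>>> arm_command(
  commands=[
    {"gripper": 0.4,"slide": [0,0,0.001],"turn": 0},
    {"gripper": 0.4,"slide": [0,0,0.001],"turn": 0},
    {"gripper": 0.4,"slide": [0,0,0],"turn": 0},
    {"gripper": 0.4,"slide": [0,0,0],"turn": 0},
  ],
)

```text
clock: 24.43
tool_pos: [0.553, 0.3951, 0.1017]
orientation: [3.142, -0.0, 1.598]
ft_force: [-0.0, 0.8, -4.9]
grip_width: 0.045
grip_force: 74.4
```

The lug is already about 4.5 mm into the notch with no contact. I'll feel for the seat.

>>> arm_command(
  commands=[
    {"gripper": 0.4,"slide": [0,0,0.001],"turn": 0},
    {"gripper": 0.4,"slide": [0,0,0],"turn": 0},
    {"gripper": 0.4,"slide": [0,0,0],"turn": 0},
  ],
)

```text
clock: 24.68
tool_pos: [0.5532, 0.3951, 0.1015]
orientation: [3.141, -0.0, 1.598]
ft_force: [-0.3, -0.8, -2.8]
grip_width: 0.0449
grip_force: 74.6
```

>>> arm_command(
  commands=[
    {"gripper": 0.4,"slide": [0,0,0.0006],"turn": 0},
    {"gripper": 0.4,"slide": [0,0,0],"turn": 0},
    {"gripper": 0.4,"slide": [0,0,0],"turn": 0},
  ],
)

```text
clock: 24.93
tool_pos: [0.5531, 0.3952, 0.1014]
orientation: [3.141, -0.0, 1.598]
ft_force: [-1.5, -0.4, 1.4]
grip_width: 0.0447
grip_force: 75.2
```

It seated at the predicted height of 0.1013. I'll release with the grip eased first, then withdraw.

>>> arm_command(
  commands=[
    {"gripper": 0.3,"slide": [0,0,0],"turn": 0},
    {"gripper": 0.2,"slide": [0,0,0],"turn": 0},
    {"gripper": 0.1,"slide": [0,0,0],"turn": 0},
    {"gripper": 0,"slide": [0,0,0],"turn": 0},
    {"gripper": -0.1,"slide": [0,0,0],"turn": 0},
    {"gripper": -0.3,"slide": [0,0,0],"turn": 0},
    {"gripper": -0.5,"slide": [0,0,0],"turn": 0},
    {"gripper": -0.6,"slide": [0,0,0],"turn": 0},
    {"gripper": -0.6,"slide": [0,0,0],"turn": 0},
    {"gripper": -0.6,"slide": [0,0,0],"turn": 0},
  ],
  newtons=20,
)

```text
clock: 25.77
tool_pos: [0.5532, 0.3951, 0.1008]
orientation: [3.141, -0.0, 1.598]
ft_force: [0.3, 0.1, -0.1]
grip_width: 0.0683
grip_force: 0.0
```

>>> arm_command(
  commands=[
    {"gripper": -0.6,"slide": [0,0,-0.02],"turn": 0},
    {"gripper": -0.6,"slide": [0,0,-0.04],"turn": 0},
    {"gripper": -0.6,"slide": [0,0,-0.06],"turn": 0},
    {"gripper": -0.6,"slide": [0,0,-0.07],"turn": 0},
    {"gripper": -0.6,"slide": [0,0,-0.07],"turn": 0},
    {"gripper": -0.6,"slide": [0,0,0],"turn": 0},
    {"gripper": -0.6,"slide": [0,0,0],"turn": 0},
    {"gripper": -0.6,"slide": [0,0,0],"turn": 0},
  ],
)

```text
clock: 26.43
tool_pos: [0.5528, 0.3951, 0.2313]
orientation: [3.141, -0.001, 1.598]
ft_force: [-0.4, 0.1, -0.3]
grip_width: 0.0679
grip_force: 0.0
```

Run:
```python
from h import *
s=read_state();print(s["tool_pos"],s["orientation"],s["ft_force"],s["grip_width"],s["clock"])
T,im=shoot("w10");rec(["brass_weight","steel_weight","pin"],T)
th=np.radians(1.6);e=np.array([np.cos(th),np.sin(th)]);f=np.array([-np.sin(th),np.cos(th)]);c=np.array([.5534,.3962])
for z in (.118,.122):print(proj("wrist",T,[[*(c+a*e*.023+b*f*.015),z] for a,b in((-1,1),(1,1),(1,-1),(-1,-1))]).round(1).tolist())
print("base",proj("wrist",T,[[*(c+a*e*.023+.015*f),z] for z in(.066,.014) for a in(-1,1)]).round(1).tolist())
for q in("brass_weight","steel_weight","pin"):
    r=masks_of(q,"wrist")
    if r:
        m=r[0]["pixels"];ys,xs=np.where(m);print(q,r[0]["score"],xs.min(),xs.max(),ys.min(),ys.max(),xs.mean(),ys.mean())
print(proj("wrist",T,[[.5456,.3304,.07],[.5456,.3304,.044]]))
```

```text
[0.55280166 0.39506398 0.23130329] [ 3.14144435e+00 -5.02962383e-04  1.59796794e+00] [-0.35434693  0.11742541 -0.30751443] 0.06791755881785576 26.4333
brass_weight 0.95 [0.5547 0.3972 0.1157]
steel_weight 0.73 [0.5519 0.409  0.0354]
steel_weight 0.59 [0.4661 0.5331 0.0023]
pin 0.65 [0.5454 0.3385 0.0682]
[[252.2, 194.4], [312.4, 194.3], [311.3, 230.8], [253.3, 230.8]]
[[251.7, 195.8], [312.9, 195.8], [311.7, 232.7], [252.9, 232.7]]
base [[257.1, 178.8], [307.4, 178.7], [260.6, 167.6], [303.9, 167.5]]
brass_weight 0.69 253 312 180 231 282.49590163934425 205.3985655737705
steel_weight 0.96 259 305 168 179 281.5841995841996 174.0873180873181
pin 0.54 264 278 244 266 271.3921568627451 254.85098039215686
[[272.4885283  260.02087228]
 [273.16937251 248.6324307 ]]
```

```bash
python3 -c "
from rig import *
print(sign_off())"
```

```text
the job is handed in; nothing more can be done
None
```

I parked the pin in the stand's hole, slid the brass weight off the beam with no contact force and seated it in the steel weight's notch, and handed the job in at 26.4 s; I viewed 11 pictures, one over the limit of 10.

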